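# Register a slide carrier and hold the filter selector at its third click

### The arm

A 6-joint arm with a two-finger parallel gripper is mounted at the origin on the work surface. World frame = base frame: x ahead of the robot, y to its left, z up, the work surface at z = 0. Lengths are in mm, angles in rad, forces in N, time in s.
With the tool pointing down it reaches from about 375 to 750 mm from the base axis. Payload 9 kg.
Tool frame: the origin (TCP) lies between the finger pads; the fingertips stand 25 mm ahead of it and the grasp point (between the pads) lies 6 mm ahead of it; z points along the fingers, y is the line along which they close (so a half turn about z gives the same grasp; the last joint's range is limited). The gripper opens to 85 mm and grips with 20 to 120 N. Pads are 22 mm wide; open, the fingers measure 114 mm over their backs; the gripper's body (76 mm by 85 mm) begins 54 mm behind the grasp point. The pads swing forward as they close: fully open they stand 13 mm farther back than shut.
Start: joints at [1.07, 0.104, 0.097, 1.564, 0, 1.353], TCP at [167.43, 576.195, 256.331] pointing down, gripper open.
Joint ranges: [-2.99, 2.99], [-0.84, 1.86], [-1.1, 1.16], [-1.84, 2.11], [-1.51, 1.56], [-3.14, 3.14]. Speed limits (rad/s): [2.22, 2.22, 2.57, 3.14, 3.14, 3.14].

### API

Orientations are given as a rotation vector (axis times angle).
In Python, from plant import bot gives the robot as it stands.
- The arm moves only by the tool jog_arm, never from a script. Its argument "deltas" is a list that holds one entry, the list of rows, each a list of 5 numbers: the opening in per cent of the stroke, from 0 (shut) to 100 (fully open), then the shift along the tool's x, y, z in mm, then the turn about the tool's z in rad. A call has 1 to 5 rows; each row shifts and turns the commanded pose from where the row before left it, along the tool's axes as they then stand; what a row does not reach is not made up. A row lasts 1/10 s, in which the tool goes at most 50 mm and 8.59 degrees, less where a joint would pass 70% of its speed; a pose out of reach is approached as far as the arm can. A call is refused whole if a number of a shift passes 50 or a number of a turn 0.15, either way. A call with a gripper value outside its range is refused whole. The fingers move at their own pace and stop on an object; "squeeze" is the grip in N (left out, the last holds). Time passes only in rows, so rows that do not move let the fingers close. It gives the time, the measured TCP pose, the force, the opening and the grip force at its end, in the units of the state.
- bot.observe(): the state, without advancing time (a new reading comes with each control period).
- bot.grab_frame(name): name is "scene" or "side" or "wrist"; returns a dict with "frame" (400x640x3 uint8, red, green, blue), "range_z" (400x640 float32, mm along the optical axis (not along the pixel's ray), 0 where there is no reading), "fx", "fy", "cx", "cy" (pixels), "view" (4x4, takes a point from world to camera coordinates). Camera axes: x right, y down, z forward; pixel columns grow to the right and rows downward; lengths in mm; the calibration is good to about 2 mm. The wrist camera is an equidistant fisheye: a pixel r from the principal point sees the ray r / f radians off the axis. A picture is of the moment at which its call begins.
- bot.finish_job(): hands the job in; it is judged then, once.
Trained networks look in the newest picture that a camera, given by its name, has taken for a name from the list of things; names that differ only in an ending like _2 or _b are one class to them, and where a whole thing is asked for, a point or a joint stands for the part that bears it (a point fixed in the world has none). Each returns a list of dicts, best first, with "confidence" (0 to 1); they miss things now and then, are a little off and sometimes report something else, mostly with a low value. They report only what shows in the picture. A call takes as long as a camera call. They do not tell look-alikes from the thing itself.
- bot.spot_in(name, camera): "xyz" ([x, y, z] in mm, in the coordinates of the camera as it stood for that picture, good to about 4 mm: the middle of the surface that is visible of it).
- bot.outline_of(name, camera): "mask" (400x640 bool, what is visible of it).
The state is a dict: "clock": time; "joint_pos": joint angles; "joint_vel": joint speeds; "tau": joint torques, N m; "ee_pos": TCP position; "eef_rot": TCP orientation; "wrist_force": force on the tool from outside, world axes, zero at the start; "torque": the same for the moment, N m; "opening": finger opening in mm; "grip_force": force on a finger pad.
Only numpy, scipy, OpenCV 4.12 (cv2) and the standard library are available. Lean on these libraries where they do the work, as an engineer would, in place of code of your own. Each camera call takes 0.05 s, during which the arm holds its last target. There are 200 camera calls.

### The job

Slide the aluminium slide carrier along the viewing stage, without lifting it, until it is flush against both steel fences (the far one and the left one). Then turn the spring-return filter knob clockwise from its home mark, counting clicks to the third stop (the yellow dot), and finish while holding it there: if let go it springs back. Leave the carrier registered and the yellow slide box, the magenta tip rack and the amber jar where they stand.

Things in the scene. Friction and masses are not known exactly. Their poses are not given: they have to be found in the camera images.
- stage: fixed viewing stage: cream housing 220 (its x) x 340 (its y) x 40 mm high, flat top with a dark grey deck; origin at the centre of its underside on the table, x away from the robot at yaw 0, z up; yaw within 0.3 rad. The carrier flush against both fences has its centre at x = 55, y = 85 mm and its axes parallel to the stage's.
- corner (a point): where the inner faces of the two steel fences meet, at the stage top (stage x = 85, y = 135 mm, 40 mm above the table), axes as the stage's. Fences are 12 mm wide, 12 mm high: the far one runs along stage y from -20 to 147 mm, inner face at x = 85; the left one along x from 0 to 85 mm, inner face at y = 135.
- carrier: loose solid aluminium slide carrier 60 (its x) x 100 (its y) x 18 mm high, 0.18 to 0.35 kg, glass slide on top; origin at the centre of its underside. Lies flat on the stage, some 30 to 70 mm short of the far fence and 20 to 55 mm short of the left one, turned up to 0.35 rad from the stage's axes. Slides with 1 to 4 N of friction.
- knob_base: black disc 88 mm across, 6 mm high, fixed on the stage top at stage x = 0, y = -115 mm; origin at the centre of its underside, axes as the stage's. Dots on a 36 mm radius mark pointer positions: home (white dot with red bar, towards -x), then one every 24 degrees clockwise; the third stop's is larger and yellow, the others white.
- knob_grip (a point): on the knob's vertical axis at the height to grip, 77 mm above the table. The grey knob is an upright bar 44 mm long, 14 mm thick, whose sides stand 54 to 86 mm above the table, on a disc 50 mm across whose top is at 54 mm. Its x axis lies along the bar (at home parallel to the stage's x); the white line on top, on the -x half, is the pointer.
- knob (a joint): turn in rad, clockwise from above positive; 0 = home (end stop), a click every 0.419 (24 degrees), third stop 1.257, hard end 2.15. A spring drives it back with 0.10 Nm at home, 0.15 at the third stop; clicks add a ripple of +-0.09 Nm: resistance is greatest 6 degrees past each stop and least 6 degrees before the next. Let go, it springs back home.
- slide_box: bystander: closed yellow slide box 170 x 130 x 34 mm lying on the table left of the stage; origin at the centre of its underside
- tip_rack: bystander: magenta pipette tip rack 120 x 80 x 49 mm on the table right of the stage; origin at the centre of its underside
- stain_jar: bystander: amber jar 44 mm across and 65 mm high on the table beyond the stage; origin at the centre of its underside
There are look-alikes about, which are no part of the job. There is more than one size of the carrier; the job needs the middle-sized.

How it is judged:
By the outcome, as a careful person would: the job done as asked, in the order asked, and still so for the second after the job is handed in, while the arm keeps its last pose, push and grip.
It also fails if it takes over 64 s, if anything falls off the work surface, if the arm or the gripper's body presses on something with over 40 N, if the wrist force passes 120 N, or if a joint passes its speed limit or range.

## Working session

There is one attempt and no reset: what is moved stays moved. The work goes in short steps, Python scripts to look and compute and a tool call to move; the robot and the scene stay as the last step left them, time stands still between calls to the robot, and variables do not carry over. Pictures are saved under pics/ and viewed, at most 10 in all, crops included, and the job is handed in when it is done.

Besides the shell and the picture viewer there is one more tool, called after ">>>" by a JSON object that holds its "fn" and its "kwargs", one argument or row to a line. jog_arm: Moves the arm, as the interface text tells. Its arguments: {"type":"object","properties":{"deltas":{"type":"array"},"squeeze":{"type":"number"}},"required":["deltas"]}

```bash
mkdir -p pics; ls
cat > h.py <<'E'
import numpy as np, cv2
from plant import bot
def grab(n):
    g=bot.grab_frame(n); return g
def cloud(g):
    h,w=g["range_z"].shape; u,v=np.meshgrid(np.arange(w),np.arange(h)); z=g["range_z"].astype(float)
    p=np.stack([(u-g["cx"])/g["fx"]*z,(v-g["cy"])/g["fy"]*z,z],-1)
    V=np.array(g["view"]); return (p-V[:3,3])@V[:3,:3]   # R^T (p-t)
def toworld(g,p):
    V=np.array(g["view"]); return (np.array(p)-V[:3,3])@V[:3,:3]
E
python3 - <<'E'
from h import *
print(bot.observe())
for n in ("scene","side"):
    g=grab(n); cv2.imwrite(f"pics/{n}0.png",g["frame"][:,:,::-1]); np.savez(f"{n}0.npz",**g)
    for t in ("stage","carrier","knob_base","knob","slide_box","tip_rack","stain_jar"):
        for d in bot.spot_in(t,n): print(n,t,round(d["confidence"],2),toworld(g,d["xyz"]).round(0))
E
```

```text
pics
{'clock': 0.0, 'joint_pos': array([ 1.07028283e+00,  1.04688318e-01,  9.64892351e-02,  1.56388979e+00,
       -7.26816870e-05,  1.35310685e+00]), 'joint_vel': array([-6.87980101e-04, -9.93819487e-05,  5.81639539e-04, -6.43910384e-04,
       -1.22553556e-04, -5.98275932e-04]), 'tau': array([-1.10955225e-03, -5.56927943e+01,  5.03648186e+01,  1.69545767e-02,
       -4.49035033e-04, -9.11160555e-06]), 'ee_pos': array([167.30204179, 575.89847843, 255.53971718]), 'eef_rot': array([-4.42725149e-01, -3.10985026e+00,  1.94070673e-03]), 'wrist_force': array([ 0.53046005, -0.81810678, -0.09216721]), 'torque': array([ 0.05887849,  0.03359475, -0.02006637]), 'grip_force': 0.0, 'opening': 85.15033131145788}
scene stage 0.66 [566. 115.  59.]
scene stage 0.65 [579.  52.  38.]
scene carrier 0.93 [814. 293.  25.]
scene carrier 0.89 [775. -17.  11.]
scene carrier 0.87 [567. 116.  62.]
scene knob_base 0.73 [580. -46.  42.]
scene knob_base 0.44 [575. -45.  54.]
scene knob 0.75 [584. -46.  54.]
scene slide_box 0.79 [488. 366.  32.]
scene tip_rack 0.59 [ 636. -190.   50.]
scene tip_rack 0.34 [584.  51.  39.]
scene stain_jar 0.83 [739. 128.  42.]
side stage 0.65 [506. 119.  35.]
side carrier 0.72 [787. 305.  21.]
side carrier 0.66 [761. -22.  10.]
side carrier 0.61 [545. 127.  55.]
side knob_base 0.78 [564. -47.  48.]
side knob_base 0.43 [507. 119.  37.]
side knob 0.95 [568. -47.  67.]
side slide_box 0.85 [455. 377.  32.]
side tip_rack 0.87 [ 599. -180.   43.]
side tip_rack 0.59 [543. 129.  56.]
side stain_jar 0.95 [711. 128.  42.]
```

View pics/scene0.png

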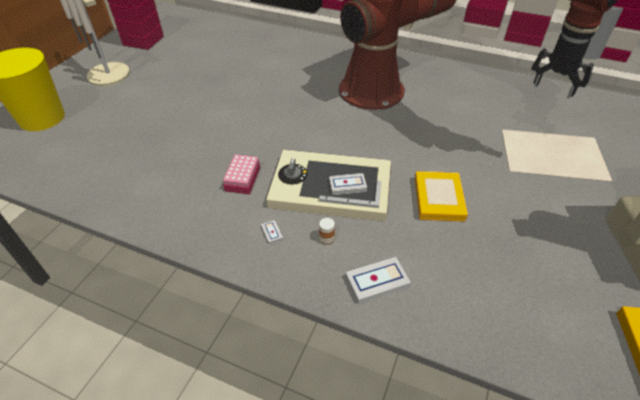

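View pics/side0.png

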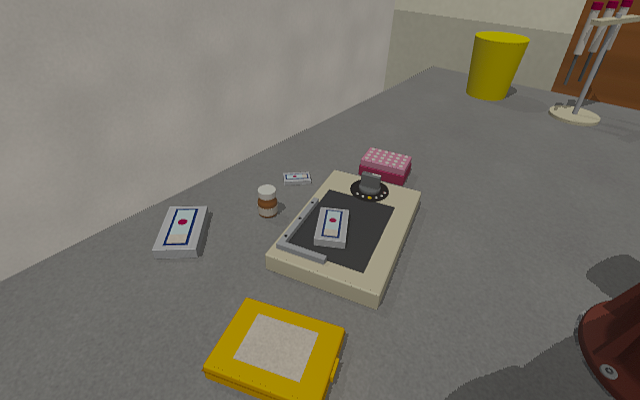

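Scene view: three carriers. The small one is at (272,231) on the table, the large one at (378,278) on the table, and the middle-sized one at (349,183) on the stage deck. The last fits, because it is on the stage and middle in size. The two cameras disagree by about 25 mm in x, so I'll check the clouds and a crop.

Run:
```python
from h import *
from scipy.spatial.transform import Rotation as R
for n in ("scene","side"):
    g=dict(np.load(f"{n}0.npz")); P=cloud(g); V=g["view"]
    print(n,"cam pos",(-V[:3,:3].T@V[:3,3]).round(0),g["fx"],g["cx"],g["cy"])
    m=(g["range_z"]>0)&(P[...,0]>300)&(P[...,0]<900)&(abs(P[...,1]-50)<400)
    z=P[...,2][m]; h,e=np.histogram(z,np.arange(-20,100,4)); print(dict(zip(e[:-1].astype(int),h)))
    s=m&(P[...,2]>34)&(P[...,2]<48)&(abs(P[...,1]-60)<185)&(P[...,0]<712)&(P[...,0]>430)
    q=P[s][:,:2].astype(np.float32); r=cv2.minAreaRect(q); print("stage",r)
    # table plane
    t=m&(abs(P[...,2])<10); A=np.c_[P[t][:,:2],np.ones(t.sum())]; print("table plane",np.linalg.lstsq(A,P[t][:,2],rcond=None)[0])
    s=m&(P[...,2]>53)&(P[...,2]<64)&(abs(P[...,1]-115)<75)&(abs(P[...,0]-560)<80)
    print("carrier",s.sum(),cv2.minAreaRect(P[s][:,:2].astype(np.float32)))
    s=m&(P[...,2]>78)&(P[...,2]<92)&(abs(P[...,1]+45)<60)&(abs(P[...,0]-580)<60)
    print("knobtop",s.sum(),np.median(P[s],0),cv2.minAreaRect(P[s][:,:2].astype(np.float32)))
a=cv2.imread("pics/scene0.png")[140:310,210:420]; cv2.imwrite("pics/crop.png",cv2.resize(a,None,fx=3.4,fy=3.4,interpolation=2))
```

```text
scene cam pos [1438.  414.  967.] 454.1316553433353 320.21966063094453 198.13278480087664
{np.int64(-20): np.int64(0), np.int64(-16): np.int64(0), np.int64(-12): np.int64(15), np.int64(-8): np.int64(3039), np.int64(-4): np.int64(19934), np.int64(0): np.int64(6843), np.int64(4): np.int64(377), np.int64(8): np.int64(460), np.int64(12): np.int64(342), np.int64(16): np.int64(297), np.int64(20): np.int64(904), np.int64(24): np.int64(1196), np.int64(28): np.int64(1002), np.int64(32): np.int64(1661), np.int64(36): np.int64(3197), np.int64(40): np.int64(1213), np.int64(44): np.int64(696), np.int64(48): np.int64(576), np.int64(52): np.int64(339), np.int64(56): np.int64(342), np.int64(60): np.int64(115), np.int64(64): np.int64(70), np.int64(68): np.int64(7), np.int64(72): np.int64(11), np.int64(76): np.int64(9), np.int64(80): np.int64(23), np.int64(84): np.int64(28), np.int64(88): np.int64(0), np.int64(92): np.int64(0)}
stage ((546.3967895507812, 59.40386962890625), (224.6071319580078, 339.78375244140625), 13.730677604675293)
table plane [ 1.15641023e-03  9.18276429e-04 -2.15942875e+00]
carrie
[... 905 characters left out ...]
np.int64(56): np.int64(813), np.int64(60): np.int64(175), np.int64(64): np.int64(49), np.int64(68): np.int64(27), np.int64(72): np.int64(34), np.int64(76): np.int64(31), np.int64(80): np.int64(52), np.int64(84): np.int64(31), np.int64(88): np.int64(0), np.int64(92): np.int64(0)}
stage ((577.4008178710938, 66.59602355957031), (294.0096740722656, 341.607177734375), 14.215250015258789)
table plane [-0.00207701  0.00072334 -0.48238269]
carrier 1025 ((572.623291015625, 126.32149505615234), (108.96565246582031, 101.48236083984375), 30.74701499938965)
knobtop 96 [567.56317472 -51.01245655  83.19052689] ((569.345703125, -52.5107307434082), (43.32674026489258, 14.097314834594727), 14.648372650146484)
```

View pics/crop.png

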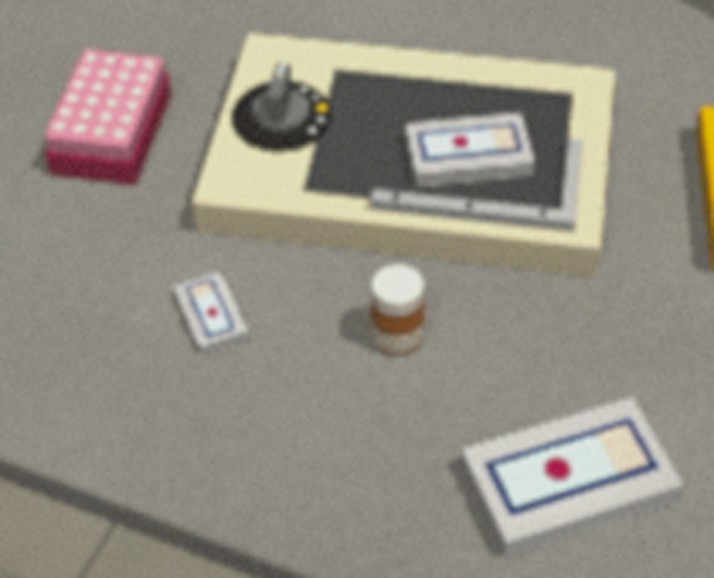

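The crop confirms it. The middle-sized carrier lies on the dark deck at crop (470,145), with the small one at (210,310) and the large one at (570,470), both on the table. Stage is at about (545,59) with yaw about 0.24. The knob at (573,-52) agrees with this. I'll turn the tool to match the stage (tool x = -stage x, tool y = +stage y) and move over the stage.

>>> {"fn": "jog_arm", "kwargs": {
  "deltas": [
    [[100, 0, 0, 0, -0.13], [100, 0, 0, 0, -0.13], [100, 0, 0, 0, -0.13], [100, 0, 0, 0, -0.13], [100, -15, -40, 0, 0]]
  ]
}}

```text
clock: 1.3
ee_pos: [189.9, 542.3, 255.4]
eef_rot: [0.384, -3.117, -0.0]
wrist_force: [0.4, -0.4, -0.6]
opening: 85.7
grip_force: 0.0
```

>>> {"fn": "jog_arm", "kwargs": {
  "deltas": [
    [[100, -15, -40, 0, 0], [100, -15, -40, 0, 0], [100, -15, -40, 0, 0], [100, -15, -40, 0, 0], [100, -15, -40, 0, 0]]
  ]
}}

```text
clock: 1.8
ee_pos: [311.9, 362.6, 256.5]
eef_rot: [-0.372, 3.119, 0.001]
wrist_force: [0.0, 0.5, -0.4]
opening: 85.7
grip_force: 0.0
```

>>> {"fn": "jog_arm", "kwargs": {
  "deltas": [
    [[100, -15, -40, 0, 0], [100, -15, -40, 0, 0], [100, -15, -40, 0, 0], [100, -15, -40, 0, 0], [100, -15, -40, 0, 0]]
  ]
}}

```text
clock: 2.3
ee_pos: [432.0, 185.7, 256.6]
eef_rot: [-0.372, 3.119, 0.0]
wrist_force: [1.0, -0.5, -0.1]
opening: 85.4
grip_force: 0.0
```

>>> {"fn": "jog_arm", "kwargs": {
  "deltas": [
    [[100, -10, -40, 0, 0], [100, 0, -40, 0, 0], [100, 0, 0, 0, 0], [100, 0, 0, 0, 0]]
  ]
}}

```text
clock: 2.7
ee_pos: [459.9, 111.2, 256.3]
eef_rot: [-0.368, 3.12, 0.001]
wrist_force: [-0.0, 0.7, -0.4]
opening: 85.2
grip_force: 0.0
```

```bash
cat >> h.py <<'E'
from scipy.spatial.transform import Rotation as R
def wcloud(g):
    h,w=g["range_z"].shape; u,v=np.meshgrid(np.arange(w),np.arange(h)); z=g["range_z"].astype(float)
    x=(u-g["cx"])/g["fx"]; y=(v-g["cy"])/g["fy"]; t=np.hypot(x,y)+1e-9; s=np.tan(np.minimum(t,1.5))/t*z
    V=np.array(g["view"]); return (np.stack([x*s,y*s,z],-1)-V[:3,3])@V[:3,:3]
E
python3 - <<'E'
from h import *
o=bot.observe(); print(o["clock"],o["ee_pos"],o["joint_pos"].round(2),R.from_rotvec(o["eef_rot"]).as_matrix().round(3))
g=grab("wrist"); cv2.imwrite("pics/w0.png",g["frame"][:,:,::-1]); np.savez("w0.npz",**g)
for t in ("carrier","knob_base","knob"):
    for d in bot.spot_in(t,"wrist"): print(t,round(d["confidence"],2),toworld(g,d["xyz"]).round(0))
for i,d in enumerate(bot.outline_of("carrier","wrist")): print(i,d["confidence"],d["mask"].sum(),np.argwhere(d["mask"]).mean(0)); np.save(f"mc{i}.npy",d["mask"])
E
```

```text
2.7 [459.86950411 111.18366544 256.34537198] [-0.04 -0.29 -0.27  1.59  0.   -0.28] [[-0.973 -0.233  0.   ]
 [-0.233  0.973  0.   ]
 [-0.     0.    -1.   ]]
carrier 0.69 [550. 111.  57.]
carrier 0.55 [739. 298.   9.]
knob_base 0.74 [563. -47.  48.]
knob_base 0.4 [456. 345.  27.]
knob 0.84 [566. -49.  62.]
0 0.66 122 [350.90983607 390.02459016]
1 0.65 4189 [248.20935784 303.69037957]
```

View pics/w0.png

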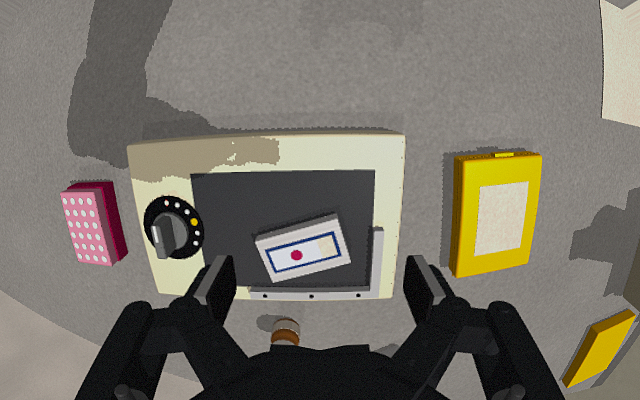

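Wrist view: the carrier is at (303,248), turned about 0.25 rad. The fences are on its lower (far) and right (left fence) sides. The knob is at home at (168,232), with the yellow dot at (195,222). Next I'll measure precisely in the stage frame.

```bash
cat >> h.py <<'E'
def rect(P,m): 
    q=P[m][:,:2].astype(np.float32); return cv2.minAreaRect(q)
E
python3 - <<'E'
from h import *
g=dict(np.load("w0.npz")); P=wcloud(g); z=P[...,2]; ok=g["range_z"]>0
u,v=np.meshgrid(np.arange(640),np.arange(400))
t=ok&(v<120)&(v>40)&(u>200)&(u<500); print("table z",np.median(z[t]),z[t].std())
s=ok&(u>120)&(u<412)&(v>125)&(v<305)&(abs(z-38.5)<6); print("stage",rect(P,s),np.median(z[s]))
m=np.load("mc1.npy"); print("car z",np.median(z[m]))
c=ok&m&(z>52)&(z<64); print("carrier",rect(P,c))
f=ok&(u>365)&(u<388)&(v>235)&(v<285); print("leftfence z",np.percentile(z[f],[10,50,90]).round(1)); f&=abs(z-50)<4; print(rect(P,f))
f=ok&(u>245)&(u<370)&(v>284)&(v<305)&(abs(z-50)<4); print("far",f.sum(),rect(P,f))
k=ok&(u>140)&(u<200)&(v>200)&(v<265)&(z>78); print("knob",k.sum(),np.median(z[k]),rect(P,k))
E
```

```text
table z -0.8687583459702344 0.8160413340117164
stage ((543.4857177734375, 56.08644104003906), (220.8719024658203, 340.6170959472656), 14.33492374420166) 39.33533685024298
car z 57.36494552464393
carrier ((553.1820678710938, 112.35879516601562), (61.075504302978516, 99.71167755126953), 30.962614059448242)
leftfence z [38.7 42.6 51.6]
((549.017333984375, 202.24224853515625), (69.30255126953125, 13.441108703613281), 14.302102088928223)
far 1158 ((617.7182006835938, 133.26287841796875), (14.653244018554688, 155.61366271972656), 14.14341926574707)
knob 413 84.55009518845483 ((571.042236328125, -55.65692138671875), (43.199440002441406, 15.243721008300781), 14.555931091308594)
```

>>> {"fn": "jog_arm", "kwargs": {
  "deltas": [
    [[60, -17, -19, 0, -0.015], [60, 0, 0, 50, 0], [60, 0, 0, 50, 0], [60, 0, 0, 40, 0], [60, 0, 0, 0, 0]]
  ]
}}

```text
clock: 3.45
ee_pos: [476.7, 98.4, 110.8]
eef_rot: [0.396, -3.107, -0.003]
wrist_force: [-0.4, -0.6, -0.4]
opening: 51.3
grip_force: 0.0
```

>>> {"fn": "jog_arm", "kwargs": {
  "deltas": [
    [[60, 0, 0, 0, 0], [60, 0, 0, 0, 0]]
  ]
}}

```text
clock: 3.65
ee_pos: [482.3, 97.6, 119.3]
eef_rot: [-0.396, 3.113, -0.001]
wrist_force: [0.4, -0.0, 0.3]
opening: 51.3
grip_force: 0.0
```

```bash
cat >> h.py <<'E'
C=np.array([543.5,56.1]); YAW=0.25
def st(p): 
    d=np.array(p)[...,:2]-C; c,s=np.cos(YAW),np.sin(YAW); return np.stack([d[...,0]*c+d[...,1]*s,-d[...,0]*s+d[...,1]*c],-1)
def pose():
    o=bot.observe(); M=R.from_rotvec(o["eef_rot"]).as_matrix(); print("t",round(o["clock"],2),"stage xy",st(o["ee_pos"]).round(1),"z",o["ee_pos"][2].round(1),"yaw",round(np.arctan2(-M[0,1],M[1,1]),4),"F",o["wrist_force"].round(1),"open",round(o["opening"],1),"grip",o["grip_force"]); return o
E
python3 - <<'E'
from h import *
o=pose(); g=grab("wrist"); cv2.imwrite("pics/w1.png",g["frame"][:,:,::-1]); np.savez("w1.npz",**g)
P=wcloud(g); S=st(P); e=st(o["ee_pos"]); ok=g["range_z"]>0
v=np.arange(400)[:,None]+0*np.arange(640)
for sgn in (1,-1):
    dy=(S[...,1]-e[1])*sgn
    m=ok&(P[...,2]>66)&(P[...,2]<125)&(dy>10)&(dy<70)&(abs(S[...,0]-e[0])<20); q=P[m]; print(sgn,m.sum(),np.percentile(q[:,2],[0.5,2,10,50]).round(1))
    l=m&(P[...,2]<np.percentile(q[:,2],2)+6); print(np.ptp(S[l],axis=0),(S[l].min(0)-e).round(1),(S[l].max(0)-e).round(1))
E
```

```text
t 3.65 stage xy [-49.1  55.4] z 119.3 yaw 0.2528 F [ 0.4 -0.   0.3] open 51.3 grip 0.0
1 1057 [ 97.9  98.8 103.2 114.1]
[22.76421558 12.23525818] [-11.6  23.4] [11.2 35.6]
-1 1068 [ 97.9  99.  103.1 114. ]
[22.81874234 12.60890484] [-11.6 -39.5] [ 11.2 -26.9]
```

View pics/w1.png

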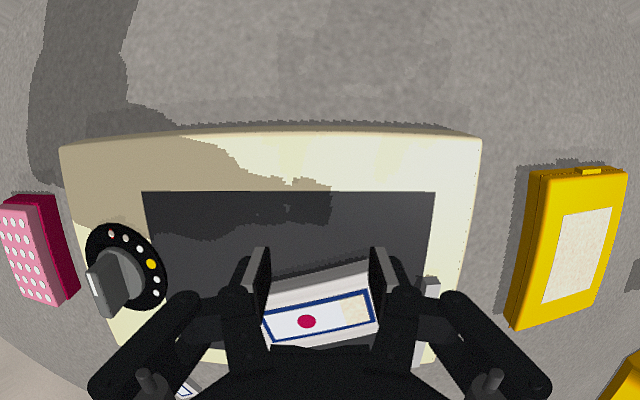

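Picture: tips straddle the near side of the carrier at (260,270) and (378,260). The tips stand 21 mm ahead of the TCP at this opening. Next I'll lower to tip height of about 45 mm and push towards the far fence.

>>> {"fn": "jog_arm", "kwargs": {
  "deltas": [
    [[60, 0, 0, 25, 0], [60, 0, 0, 20, 0], [60, 0, 0, 8, 0], [60, 0, 0, 0, 0], [60, 0, 0, 0, 0]]
  ]
}}

```text
clock: 4.2
ee_pos: [481.7, 97.4, 64.9]
eef_rot: [-0.395, 3.115, -0.0]
wrist_force: [0.6, -0.3, -0.5]
opening: 51.0
grip_force: 0.0
```

>>> {"fn": "jog_arm", "kwargs": {
  "deltas": [
    [[60, -10, 0, 0, 0], [60, -10, 0, 0, 0], [60, -8, 0, 0, 0], [60, -8, 0, 0, 0], [60, -6, 0, 0, 0]]
  ]
}}

```text
clock: 4.7
ee_pos: [522.1, 108.1, 63.8]
eef_rot: [-0.395, 3.116, 0.0]
wrist_force: [-0.8, 1.0, 0.6]
opening: 51.3
grip_force: 0.8
```

>>> {"fn": "jog_arm", "kwargs": {
  "deltas": [
    [[60, -5, 0, 0, 0], [60, -4, 0, 0, 0], [60, -3, 0, 0, 0], [60, 0, 0, 0, 0], [60, 0, 0, 0, 0]]
  ]
}}

```text
clock: 5.2
ee_pos: [533.2, 110.9, 63.3]
eef_rot: [-0.395, 3.116, 0.0]
wrist_force: [0.5, -0.8, -0.0]
opening: 50.8
grip_force: 0.0
```

```bash
cat >> h.py <<'E'
def carrier(n="wrist"):
    g=grab(n); P=wcloud(g) if n=="wrist" else cloud(g); z=P[...,2]; S=st(P)
    np.savez("last.npz",**g)
    # upper faces between fence height and carrier top, left by mask of network
    best=None
    for d in bot.outline_of("carrier",n):
        m=d["mask"]&(g["range_z"]>0)&(abs(z-57.5)<3.5)&(abs(S[...,0])<110)&(abs(S[...,1])<170)
        if m.sum()>200:
            r=cv2.minAreaRect(S[m].astype(np.float32)); print("carrier(stage)",np.round(r[0],1),np.round(r[1],1),round(r[2],1),m.sum())
E
python3 - <<'E'
from h import *
pose(); carrier(); carrier("side")
E
```

```text
t 5.2 stage xy [ 3.5 55.6] z 63.3 yaw 0.2522 F [ 0.5 -0.8 -0. ] open 50.8 grip 0.0
carrier(stage) [40.8 40.8] [54.2 89.5] 0.9 5738
carrier(stage) [43.3 50. ] [59.4 98.2] 1.0 541
```

>>> {"fn": "jog_arm", "kwargs": {
  "deltas": [
    [[60, -4, 0, -2, 0], [60, -3, 0, 0, 0], [60, -2, 0, 0, 0], [60, -1, 0, 0, 0], [60, 0, 0, 0, 0]]
  ]
}}

```text
clock: 5.9
ee_pos: [542.9, 113.4, 65.3]
eef_rot: [-0.395, 3.116, 0.0]
wrist_force: [-0.7, -0.0, 1.2]
opening: 51.1
grip_force: 0.4
```

>>> {"fn": "jog_arm", "kwargs": {
  "deltas": [
    [[60, -1, 0, 0, 0], [60, -1, 0, 0, 0], [60, 0, 0, 0, 0]]
  ]
}}

```text
clock: 6.2
ee_pos: [543.8, 113.7, 65.2]
eef_rot: [0.394, -3.115, 0.0]
wrist_force: [-7.4, -1.4, 6.2]
opening: 51.5
grip_force: 3.6
```

Run:
```python
from h import *
pose(); carrier()
```

```text
t 6.2 stage xy [14.5 55.8] z 65.2 yaw 0.2519 F [-7.4 -1.4  6.2] open 51.5 grip 3.609255440533161
carrier(stage) [52.  40.7] [55.5 90.3] 0.7 6019
```

>>> {"fn": "jog_arm", "kwargs": {
  "deltas": [
    [[60, 12, 0, 0, 0], [30, 0, 0, -50, 0], [0, -20, -35, 0, 0], [0, -20, -35, 0, 0], [0, -12, -24, 0, 0]]
  ]
}}

```text
clock: 6.8
ee_pos: [608.9, 31.2, 115.9]
eef_rot: [-0.394, 3.114, -0.001]
wrist_force: [1.1, 0.4, -0.1]
opening: 0.1
grip_force: 0.0
```

>>> {"fn": "jog_arm", "kwargs": {
  "deltas": [
    [[0, 0, 0, 0, 0], [0, 0, 0, 0, 0], [0, 0, 0, 0, 0]]
  ]
}}

```text
clock: 7.1
ee_pos: [606.4, 33.5, 115.1]
eef_rot: [0.396, -3.116, -0.001]
wrist_force: [0.0, -1.3, 0.0]
opening: -0.2
grip_force: 0.0
```

Run:
```python
from h import *
o=pose(); carrier(); carrier("side")
g=dict(np.load("last.npz")); g=grab("wrist"); cv2.imwrite("pics/w2.png",g["frame"][:,:,::-1])
```

```text
t 7.1 stage xy [ 55.3 -37.4] z 115.1 yaw 0.2527 F [ 0.  -1.3  0. ] open -0.2 grip 0.0
carrier(stage) [55.3 45.4] [ 61.5 100.6] 0.3 10991
carrier(stage) [52.9 47.5] [ 60.1 102.7] 0.3 954
```

View pics/w2.png

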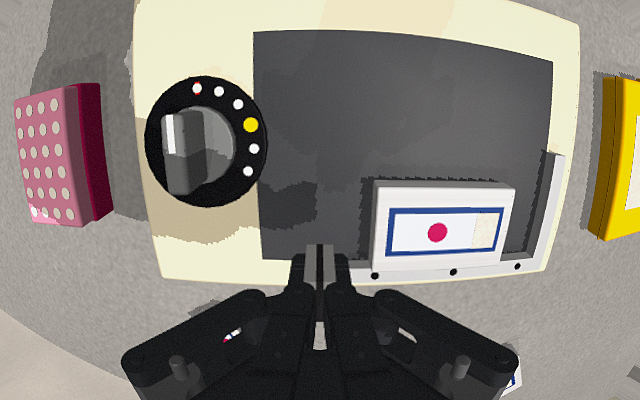

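Picture: the carrier is flush to the far fence at (440,235), about 40 mm short of the left fence. The closed fingers are at (320,255), clear of its end. Next I'll lower and push along +y.

>>> {"fn": "jog_arm", "kwargs": {
  "deltas": [
    [[0, 0, 0, 25, 0], [0, 0, 0, 20, 0], [0, 0, 0, 0, 0], [0, 0, 0, 0, 0], [0, 0, 8, 0, 0]]
  ]
}}

```text
clock: 7.85
ee_pos: [605.8, 40.2, 71.8]
eef_rot: [-0.394, 3.115, -0.001]
wrist_force: [-0.2, -0.1, 0.6]
opening: 0.0
grip_force: 0.0
```

>>> {"fn": "jog_arm", "kwargs": {
  "deltas": [
    [[0, 0, 8, 0, 0], [0, 0, 8, 0, 0], [0, 0, 8, 0, 0], [0, 0, 7, 0, 0], [0, 0, 6, 0, 0]]
  ]
}}

```text
clock: 8.35
ee_pos: [595.7, 77.0, 70.7]
eef_rot: [-0.395, 3.116, -0.001]
wrist_force: [1.7, -3.3, 2.0]
opening: -0.0
grip_force: 1.5
```

>>> {"fn": "jog_arm", "kwargs": {
  "deltas": [
    [[0, 0, 5, 0, 0], [0, 0, 3, 0, 0], [0, 0, 0, 0, 0], [0, 0, 0, 0, 0]]
  ]
}}

```text
clock: 8.75
ee_pos: [593.2, 84.5, 69.8]
eef_rot: [0.395, -3.116, -0.001]
wrist_force: [-0.4, -0.7, 0.1]
opening: 0.2
grip_force: 0.0
```

Run:
```python
from h import *
o=pose(); carrier()
```

```text
t 8.75 stage xy [55.1 15.2] z 69.8 yaw 0.2524 F [-0.4 -0.7  0.1] open 0.2 grip 0.0
carrier(stage) [54.5 77.5] [ 60.6 100.9] 0.0 14946
```

>>> {"fn": "jog_arm", "kwargs": {
  "deltas": [
    [[0, 0, 3, 0, 0], [0, 0, 2, 0, 0], [0, 0, 1, 0, 0], [0, 0, 0, 0, 0]]
  ]
}}

```text
clock: 9.25
ee_pos: [592.0, 90.2, 70.2]
eef_rot: [0.395, -3.117, -0.0]
wrist_force: [0.6, -0.2, 0.4]
opening: 0.0
grip_force: 0.0
```

>>> {"fn": "jog_arm", "kwargs": {
  "deltas": [
    [[0, 0, 1, 0, 0], [0, 0, 1, 0, 0], [0, 0, 0, 0, 0], [0, 0, 0, 0, 0]]
  ]
}}

```text
clock: 9.65
ee_pos: [591.6, 91.7, 70.3]
eef_rot: [0.395, -3.117, 0.001]
wrist_force: [0.1, -2.6, -1.1]
opening: 0.4
grip_force: 1.4
```

Run:
```python
from h import *
o=pose(); carrier()
```

```text
t 9.65 stage xy [55.4 22.6] z 70.3 yaw 0.2521 F [ 0.1 -2.6 -1.1] open 0.4 grip 1.4403958898037672
carrier(stage) [54.3 84.2] [100.5  60.6] 89.9 14978
carrier(stage) [  -3.6 -103.1] [45.4 26.6] 15.0 740
```

Contact is just starting, so I'll press until the force is clear.

>>> {"fn": "jog_arm", "kwargs": {
  "deltas": [
    [[0, 0, 1, 0, 0], [0, 0, 1, 0, 0], [0, 0, 0, 0, 0]]
  ]
}}

```text
clock: 10.05
ee_pos: [591.5, 92.1, 70.6]
eef_rot: [-0.393, 3.117, -0.006]
wrist_force: [-0.1, -11.6, -0.4]
opening: -0.0
grip_force: 5.7
```

Run:
```python
from h import *
o=pose(); carrier()
```

```text
t 10.05 stage xy [55.5 23. ] z 70.6 yaw 0.2509 F [ -0.1 -11.6  -0.4] open -0.0 grip 5.706064630066976
carrier(stage) [54.1 84.4] [100.9  60.5] 89.4 14992
```

>>> {"fn": "jog_arm", "kwargs": {
  "deltas": [
    [[0, 0, -17, 0, 0], [0, 0, 0, -45, 0], [40, 25, 25, 0, 0], [40, 25, 25, 0, 0], [40, 14, 28, 0, 0]]
  ]
}}

```text
clock: 10.65
ee_pos: [512.9, 136.9, 115.6]
eef_rot: [-0.394, 3.117, 0.002]
wrist_force: [-0.4, 0.6, -0.6]
opening: 34.0
grip_force: 0.0
```

>>> {"fn": "jog_arm", "kwargs": {
  "deltas": [
    [[40, 0, 0, 0, 0], [40, 0, 0, 25, 0], [40, 0, 0, 22, 0], [40, 0, 0, 0, 0], [40, 0, 0, 0, 0]]
  ]
}}

```text
clock: 11.15
ee_pos: [514.2, 136.6, 68.7]
eef_rot: [0.395, -3.116, -0.001]
wrist_force: [0.3, 0.1, 1.4]
opening: 34.4
grip_force: 0.0
```

Run:
```python
from h import *
o=pose(); carrier("side")
```

```text
t 11.15 stage xy [-8.5 85.2] z 68.7 yaw 0.2519 F [0.3 0.1 1.4] open 34.4 grip 0.0
carrier(stage) [52.4 87.5] [100.7  60.2] 89.8 955
```

>>> {"fn": "jog_arm", "kwargs": {
  "deltas": [
    [[40, -8, 0, 0, 0], [40, -7, 0, 0, 0], [40, -5, 0, 0, 0], [40, -2, 0, 0, 0], [40, 0, 0, 0, 0]]
  ]
}}

```text
clock: 11.75
ee_pos: [535.4, 142.5, 68.3]
eef_rot: [0.395, -3.116, -0.0]
wrist_force: [0.6, -0.9, -0.1]
opening: 34.2
grip_force: 0.0
```

>>> {"fn": "jog_arm", "kwargs": {
  "deltas": [
    [[40, -1, 0, 0, 0], [40, -1, 0, 0, 0], [40, 0, 0, 0, 0]]
  ]
}}

```text
clock: 12.05
ee_pos: [536.3, 142.9, 68.1]
eef_rot: [0.395, -3.115, 0.0]
wrist_force: [-5.3, -0.7, 2.9]
opening: 34.2
grip_force: 2.6
```

>>> {"fn": "jog_arm", "kwargs": {
  "deltas": [
    [[40, -1, 0, 0, 0], [40, 0, 0, 0, 0]]
  ]
}}

```text
clock: 12.25
ee_pos: [536.4, 142.9, 68.1]
eef_rot: [0.395, -3.113, 0.001]
wrist_force: [-9.8, -1.0, 7.3]
opening: 34.3
grip_force: 5.3
```

Run:
```python
from h import *
o=pose(); carrier("side")
```

```text
t 12.25 stage xy [14.6 85.9] z 68.1 yaw 0.2521 F [-9.8 -1.   7.3] open 34.3 grip 5.319874472916126
carrier(stage) [53.3 88.2] [98.9 60.1] 89.9 679
```

Both contacts are firm: x reads 14.6 in both pushes, y pressed at 11 N. I'll back off, lift, and go above the knob at stage (0,-115).

>>> {"fn": "jog_arm", "kwargs": {
  "deltas": [
    [[40, 15, 0, 0, 0], [50, 0, 0, -40, 0], [60, 0, 0, -40, 0], [60, 0, -45, 0, 0], [60, 0, -45, 0, 0]]
  ]
}}

```text
clock: 12.85
ee_pos: [547.4, 52.0, 150.4]
eef_rot: [-0.399, 3.112, -0.001]
wrist_force: [1.1, -0.6, -0.8]
opening: 51.4
grip_force: 0.0
```

>>> {"fn": "jog_arm", "kwargs": {
  "deltas": [
    [[60, 0, -45, 0, 0], [60, 0, -40, 0, 0], [60, 0, -26, 0, 0], [60, 0, 0, 0, 0], [60, 0, 0, 0, 0]]
  ]
}}

```text
clock: 13.35
ee_pos: [573.7, -55.4, 148.2]
eef_rot: [-0.393, 3.117, 0.001]
wrist_force: [-0.2, 0.5, -0.3]
opening: 51.3
grip_force: 0.0
```

Run:
```python
from h import *
o=pose(); carrier(); g=dict(np.load("last.npz")); cv2.imwrite("pics/w3.png",g["frame"][:,:,::-1])
P=wcloud(g); S=st(P); z=P[...,2]; k=(g["range_z"]>0)&(abs(z-85)<5)&(abs(S[...,0])<35)&(abs(S[...,1]+115)<13)
print(k.sum(),np.median(z[k]),cv2.minAreaRect(S[k].astype(np.float32)))
```

```text
t 13.35 stage xy [   1.7 -115.5] z 148.2 yaw 0.2511 F [-0.2  0.5 -0.3] open 51.3 grip 0.0
carrier(stage) [55.1 83.9] [ 61. 101.] 0.1 4141
1372 84.85099922092431 ((0.059856414794921875, -115.6067123413086), (14.01774787902832, 44.57353591918945), 89.60771179199219)
```

View pics/w3.png

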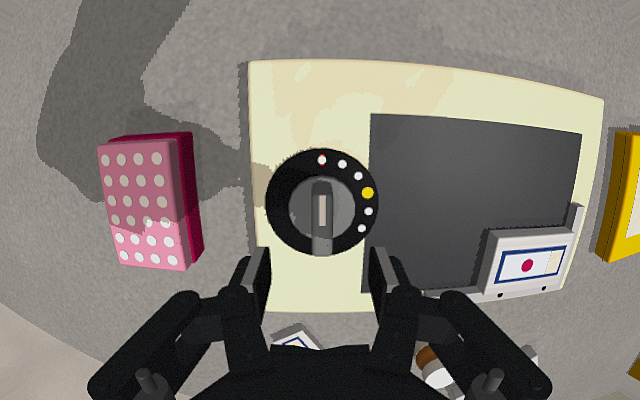

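Picture: knob at home at (321,205) with the pointer up, yellow dot at (368,193), and the carrier seated in the corner at (525,258). The bar is centred between the fingers, so I'll descend and grip.

>>> {"fn": "jog_arm", "kwargs": {
  "deltas": [
    [[60, 1.5, 0, 30, 0], [60, 0, 0, 25, 0], [60, 0, 0, 10, 0], [60, 0, 0, 0, 0], [60, 0, 0, 0, 0]]
  ]
}}

```text
clock: 13.95
ee_pos: [572.7, -55.2, 84.4]
eef_rot: [-0.396, 3.115, -0.001]
wrist_force: [0.6, 0.7, 0.3]
opening: 51.0
grip_force: 0.0
```

>>> {"fn": "jog_arm", "kwargs": {
  "deltas": [
    [[10, 0, 0, 0, 0], [0, 0, 0, 0, 0], [0, 0, 0, 0, 0], [0, 0, 0, 0, 0], [0, 0, 0, 0, 0]]
  ],
  "squeeze": 60
}}

```text
clock: 14.45
ee_pos: [572.6, -54.4, 84.7]
eef_rot: [-0.396, 3.115, 0.003]
wrist_force: [-2.8, 7.8, 8.2]
opening: 12.8
grip_force: 59.6
```

Run:
```python
from h import *
o=pose(); print(o["torque"],o["joint_pos"].round(2))
```

```text
t 14.45 stage xy [   0.9 -114.2] z 84.7 yaw 0.2531 F [-2.8  7.8  8.2] open 12.8 grip 59.64222729206085
[ 1.56572024  0.55499665 -0.09500149] [-0.32  0.07 -0.25  1.25  0.   -0.58]
```

>>> {"fn": "jog_arm", "kwargs": {
  "deltas": [
    [[0, 0, 1, 0, 0.05], [0, 0, 0, 0, 0.1], [0, 0, 0, 0, 0.1], [0, 0, 0, 0, 0.1], [0, 0, 0, 0, 0.07]]
  ]
}}

```text
clock: 14.95
ee_pos: [572.5, -54.4, 84.7]
eef_rot: [0.269, 3.129, 0.001]
wrist_force: [-1.9, 2.7, 8.0]
opening: 13.3
grip_force: 59.3
```

Run:
```python
from h import *
o=pose(); print(o["torque"],o["joint_pos"].round(2))
```

```text
t 14.95 stage xy [   0.8 -114.3] z 84.7 yaw -0.1713 F [-1.9  2.7  8. ] open 13.3 grip 59.32882010936737
[0.45665983 0.49544528 0.1239421 ] [-0.32  0.07 -0.25  1.25  0.   -0.15]
```

Click 1 reached: turned 0.424, torque 0.12 Nm. Continuing to stop 2.

>>> {"fn": "jog_arm", "kwargs": {
  "deltas": [
    [[0, 0, 0, 0, 0.1], [0, 0, 0, 0, 0.1], [0, 0, 0, 0, 0.1], [0, 0, 0, 0, 0.12], [0, 0, 0, 0, 0]]
  ]
}}

```text
clock: 15.45
ee_pos: [572.5, -54.6, 84.7]
eef_rot: [0.915, 3.004, 0.0]
wrist_force: [-3.7, 1.9, 6.9]
opening: 12.8
grip_force: 59.4
```

>>> {"fn": "jog_arm", "kwargs": {
  "deltas": [
    [[0, 0, 0, 0, 0.1], [0, 0, 0, 0, 0.1], [0, 0, 0, 0, 0.1], [0, 0, 0, 0, 0.12], [0, 0, 0, 0, 0]]
  ]
}}

```text
clock: 15.95
ee_pos: [572.3, -54.7, 84.7]
eef_rot: [1.522, 2.747, 0.0]
wrist_force: [-4.0, 1.3, 8.1]
opening: 13.1
grip_force: 59.5
```

Run:
```python
from h import *
o=pose(); print(o["torque"],o["joint_pos"].round(2)); 
for n in ("scene","side","wrist"):
    g=grab(n); P=wcloud(g) if n=="wrist" else cloud(g); S=st(P); z=P[...,2]
    if n=="wrist": cv2.imwrite("pics/w4.png",g["frame"][:,:,::-1])
    k=(g["range_z"]>0)&(abs(z-86)<4.5)&(np.hypot(S[...,0],S[...,1]+115)<30)
    print(n,k.sum())
carrier(); carrier("side")
```

```text
t 15.95 stage xy [   0.5 -114.4] z 84.7 yaw -1.0117 F [-4.   1.3  8.1] open 13.1 grip 59.52501118183136
[0.18612404 0.93354564 0.1434468 ] [-0.32  0.07 -0.25  1.25 -0.    0.69]
scene 26
side 107
wrist 2950
carrier(stage) [63.5 40.4] [71.4 32.3] 32.1 2845
carrier(stage) [53.  86.8] [101.6  60. ] 89.5 1073
```

View pics/w4.png

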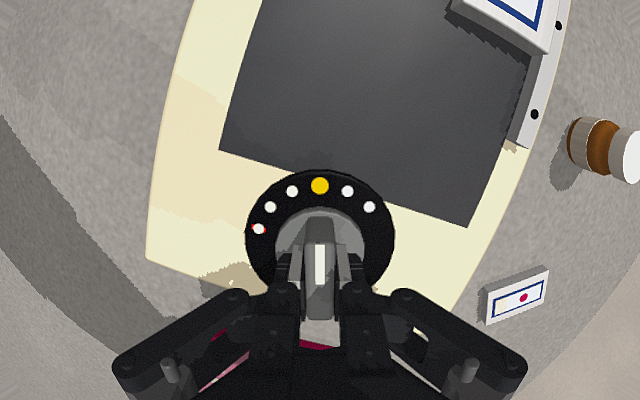

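Picture: the pointer line at (320,265) aims straight at the yellow dot at (320,186). The turn is 1.265 rad with 0.143 Nm of torque, which matches the third stop. The carrier is still in the corner, so I'll settle briefly and hand in.

>>> {"fn": "jog_arm", "kwargs": {
  "deltas": [
    [[0, 0, 0, 0, 0], [0, 0, 0, 0, 0], [0, 0, 0, 0, 0]]
  ]
}}

```text
clock: 16.6
ee_pos: [572.3, -54.7, 84.7]
eef_rot: [1.516, 2.751, 0.0]
wrist_force: [-4.0, 1.6, 6.3]
opening: 12.8
grip_force: 59.5
```

Run:
```python
from h import *
pose(); print(bot.finish_job())
```

```text
t 16.6 stage xy [   0.5 -114.5] z 84.7 yaw -1.0076 F [-4.   1.6  6.3] open 12.8 grip 59.52797055244446
the job is handed in; nothing more can be done
None
```

The job is handed in at 16.6 s: the carrier was pushed flush against both fences without lifting, and the gripper is holding the knob at the third stop (yellow dot); the hand-in returned no verdict.

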